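Roll the flip timer to red and park it on its charging rail

ROBOT

A 6-joint arm with a two-finger parallel gripper is mounted at the origin on a cart in front of the work surface, level with it; the furniture and walls round the work are solid. World frame = base frame: x ahead of the robot, y to its left, z up, the work surface at z = 0. Lengths are in mm, angles in rad, forces in N, time in s.
With the tool pointing down it reaches from about 350 to 725 mm from the base axis. Payload 6 kg.
Tool frame: the origin (TCP) lies midway between the tips of the shut fingers; the grasp point (between the pads) lies 19 mm behind it (bot.tcp_to_grasp is the distance from the TCP to the grasp point, in mm); z points along the fingers, y is the line along which they close (so a half turn about z gives the same grasp; the last joint's range is limited). The gripper opens to 85 mm and grips with 20 to 120 N. Pads are 22 mm wide; open, the fingers measure 114 mm over their backs; the gripper's body (76 mm by 85 mm) begins 54 mm behind the grasp point. The pads swing forward as they close: fully open they stand 13 mm farther back than shut.
Start: joints at [-0.794, 0.04, 0.085, 0, -1.615, -0.334], TCP at [257.088, -542.106, 231.261] pointing down, gripper open.
Joint ranges: [-2.56, 2.56], [-1.29, 2.01], [-1.08, 1.49], [-3.29, 1.98], [-2.81, -0.18], [-2.99, 2.99]. Speed limits (rad/s): [2.57, 2.57, 3.01, 3.14, 3.14, 3.14].

INTERFACE

Orientations are given as a 3x3 rotation matrix whose columns are the frame's x, y, z axes.
In Python, from bench import bot gives the robot as it stands.
- The arm moves only by the tool carry_out, never from a script. Its argument "motion" is a list of rows, each a list of 5 numbers: the shift along the tool's x, y, z in normalised numbers (1 is 1 m), then the turn about the tool's z in shares of 2 pi rad (1.0 is 2 pi rad), then the closure, from -1 (fully open) to 1 (shut). In form: [[dx, dy, dz, roll, gripper], ...]. A call has 1 to 10 rows; each row is the pose to reach, as a shift and turn from the pose commanded when the call began, along the tool's axes at that moment; what a row does not reach only later rows make up. A row lasts 1/12 s, in which the tool goes at most 41.7 mm and 7.16 degrees, less where a joint would pass 70% of its speed; a pose out of reach is approached as far as the arm can. No shift or turn number may pass 1 either way. A call with a gripper value outside its range is refused whole. The fingers move at their own pace and stop on an object; the grip force is fixed at half the most. Time passes only in rows, so rows that repeat a pose let the fingers close. It gives the time, the measured TCP pose, the force, the opening and the grip force at its end, in the units of the state.
- bot.observe(): the state, without advancing time (a new reading comes with each control period).
- bot.read_camera(name): name is "scene" or "top" or "wrist"; returns a dict with "pixels" (420x560x3 uint8, red, green, blue), "z_map" (420x560 float32, mm along the optical axis (not along the pixel's ray), 0 where there is no reading), "intrinsics" (3x3 intrinsics, pixels), "dist_coeffs" ([k1, k2, p1, p2, k3] as OpenCV has them; the pictures are not rectified), "position" and "orientation" of the camera in the world; the wrist camera has in their place "mount" (4x4, takes a point from camera to tool coordinates, whose origin is the TCP and whose axes are the flange's). Camera axes: x right, y up, looking along -z (the intrinsics and any distortion apply to the point x, -y, -z); pixel columns grow to the right and rows downward; lengths in mm; the calibration is good to about 2 mm. A picture is of the moment at which its call begins: read the wrist's pose just before it.
- bot.finish_job(): hands the job in; it is judged then, once.
The state is a dict: "time": time; "qpos": joint angles; "joint_vel": joint speeds; "tau": joint torques, N m; "position": TCP position; "ee_rot": TCP orientation; "wrist_force": force on the tool from outside, world axes, zero at the start; "ft_torque": the same for the moment, N m; "width": opening from 0.0 (shut) to 1.0 (fully open); "grasp_force": force on a finger pad.
Only numpy, scipy, OpenCV 4.12 (cv2) and the standard library are available. Lean on these libraries where they do the work, as an engineer would, in place of code of your own. Each camera call takes 0.05 s, during which the arm holds its last target. There are 200 camera calls.

TASK

Roll the six-sided flip timer over its long edges, face by face, until its red panel is flat on top, without picking it up or standing it on end. Only after that, slide it endways, red still up, until one end sits flat against the brass-striped face of the charging rail, and let go. Leave everything else on the worktop where it is.

Things in the scene. Friction and masses are not known exactly. Their poses are not given: they have to be found in the camera images.
- flip_timer: White six-sided flip timer, a hexagonal prism with a grippy rubber coat (friction about 1), 0.2 to 0.42 kg: 120 mm long (local y, end faces at +-60 mm), 80 mm across flats (its height), long faces 46 mm wide, 92 mm from edge to edge. Origin at its centre, 40 mm up when flat. Local +z is the red panel's normal. Starts yellow up, length roughly sideways. A roll moves it 46 mm.
- red_panel (a point): Centre of the red panel (1 white dot), 40 mm from the timer's centre along its local +z. Turning from +z towards +x about local y, the panels follow every 60 degrees: red, orange, yellow, green, blue, black (1 to 6 dots). At the start red is on the robot-side lower slope: rolled away from the robot, orange comes up after one roll, red after two.
- timer_slope (a point): Point on the orange panel, 40 mm from the timer's centre; at the start the robot-side upper slope, 30 degrees off vertical. A fingertip put on that slope about 60 mm up and moved away from the robot in an arc about the far lower edge tips the timer with under 10 N; past 30 degrees it falls on by itself. A level push there tips it too but grips and needs up to 80 N.
- timer_end (a point): Centre of the timer's left end face (local y = +60 mm). Pushed there with the fingertips low down (10 to 35 mm up) it slides endways to the rail; a push above the rail's top (36 mm) may lift that end. If one corner meets the rail first it sticks: swing the pushed end round with flat closed fingers held against it, rather than pushing harder.
- rail: Charging rail, fixed to the right of the timer: aluminium bar 240 mm long (local x, roughly away from the robot), 24 mm thick, 36 mm high, two brass strips along its left face. Origin at the centre of its underside; the brass face is the plane local y = +12 mm, facing the timer. With an end flat against it the timer's centre is at local y = 72 mm.
- spice_green: Bystander: spice jar with red cap and green label, 45 mm across, 106 high; origin at the centre of its underside; leave it where it is.
- spice_brown: Bystander: spice jar with red cap and dark label, 45 mm across, 106 high; origin at the centre of its underside; leave it where it is.
- espresso: Bystander: small striped espresso cup, 58x87x56 mm; origin at the centre of its underside; leave it where it is.
- tumbler: Bystander: clear tumbler standing upside down, 77 mm across, 89 high; origin at the centre of its underside; leave it where it is.

How it is judged (in metres and radians):
On the way:
1. the timer rests flat on the worktop with the red panel on top, not yet against the rail (height (world z) of red_panel above 0.077 m and angle between flip_timer's own z axis and vertical below 0.06 rad and height (world z) of flip_timer below 0.044 m and linear speed of flip_timer below 0.02 m/s and angular speed of flip_timer below 0.1 rad/s and y of flip_timer in the frame of rail above 0.082 m), for 0.2 s.
At the end, for the whole second after the job is handed in: The timer lies at rest flat on the worktop with its red panel on top; one end is against the brass-striped face of the rail (gap at most 6 mm, square to it within 5 degrees), its centre line meeting the rail within the rail's length (height (world z) of red_panel above 0.077 m and angle between flip_timer's own z axis and vertical below 0.06 rad and height (world z) of flip_timer below 0.044 m and linear speed of flip_timer below 0.02 m/s and angular speed of flip_timer below 0.1 rad/s and y of flip_timer in the frame of rail between 0.066 and 0.078 m and x of flip_timer in the frame of rail between -0.115 and 0.115 m and angle between the y axis of flip_timer and the y axis of rail, either way round below 0.09 rad); the robot touches nothing.
It fails at once if the timer is picked up or stood on end (its centre rises over 62 mm; rolling lifts it only to 46 mm) (height (world z) of flip_timer above 0.062 m).
It fails at once if a bystander is shifted by more than 25 mm (distance of any of spice_green, spice_brown, espresso, tumbler from where it was at the start of the episode above 0.025 m).
It also fails if it takes over 72 s, if anything falls off the work surface, if the arm or the gripper's body presses on something with over 40 N, if the wrist force passes 120 N, or if a joint passes its speed limit or range.

## Working session

There is one attempt and no reset: what is moved stays moved. The work goes in short steps, Python scripts to look and compute and a tool call to move; the robot and the scene stay as the last step left them, time stands still between calls to the robot, and variables do not carry over. Pictures are saved under pics/ and viewed, at most 10 in all, crops included, and the job is handed in when it is done.

Besides the shell and the picture viewer there is one more tool, called after "Request:" by a JSON object that holds its "name" and its "arguments". carry_out: Moves the arm, as the interface text tells. Its arguments: {"type":"object","properties":{"motion":{"type":"array","items":{"type":"array","items":{"type":"number"}}}},"required":["motion"]}

```bash
mkdir -p pics; cat > h.py <<'E'
import numpy as np, cv2
from bench import bot
def pts(c):
    """world coords of every pixel (mm)"""
    K=np.array(c["intrinsics"]);d=np.array(c["dist_coeffs"],float);z=c["z_map"]
    h,w=z.shape;u,v=np.meshgrid(np.arange(w),np.arange(h))
    n=cv2.undistortPoints(np.stack([u,v],-1).reshape(-1,1,2).astype(float),K,d).reshape(h,w,2)
    P=np.stack([n[...,0]*z,-n[...,1]*z,-z],-1)
    if "mount" in c:
        s=bot.observe();M=np.array(c["mount"]);P=P@M[:3,:3].T+M[:3,3]
        return P@np.array(s["ee_rot"]).T+np.array(s["position"])
    return P@np.array(c["orientation"]).T+np.array(c["position"])
def save(c,f): cv2.imwrite("pics/"+f,cv2.cvtColor(c["pixels"],cv2.COLOR_RGB2BGR))
E
python3 - <<'E'
from h import *
for n in("scene","top"):
    c=bot.read_camera(n);save(c,n+"0.png");np.save(n+"0.npy",pts(c));print(n,c["position"],(c["z_map"]>0).mean())
s=bot.observe();print(s)
E
```

```text
scene [-40.54033122 685.68153651 818.36897858] 0.9710884353741497
top [ 420.64390891  -98.47587362 1027.58776493] 0.9959991496598639
{'time': 0.1, 'qpos': array([-7.94302950e-01,  4.07690139e-02,  8.38965263e-02, -3.72832139e-04,
       -1.61549369e+00, -3.33709225e-01]), 'joint_vel': array([-0.00202915,  0.0001894 ,  0.00265436,  0.00112711,  0.00141642,
        0.00062199]), 'tau': array([-7.04521051e-03, -3.69342613e+01,  3.48281586e+01,  6.95189416e+00,
       -4.58982759e-03,  3.37057622e-05]), 'position': array([ 257.0086551 , -541.8437375 ,  230.36810375]), 'ee_rot': array([[-9.03555198e-01, -4.28470895e-01, -8.34424360e-04],
       [-4.28471677e-01,  9.03554157e-01,  1.38091050e-03],
       [ 1.62267643e-04,  1.60525606e-03, -9.99998698e-01]]), 'wrist_force': array([ 0.17711235, -0.79087504, -0.40133683]), 'ft_torque': array([ 0.0048418 , -0.00084558, -0.00477824]), 'grasp_force': 0.0, 'width': 0.999189584562515}
```

View pics/top0.png

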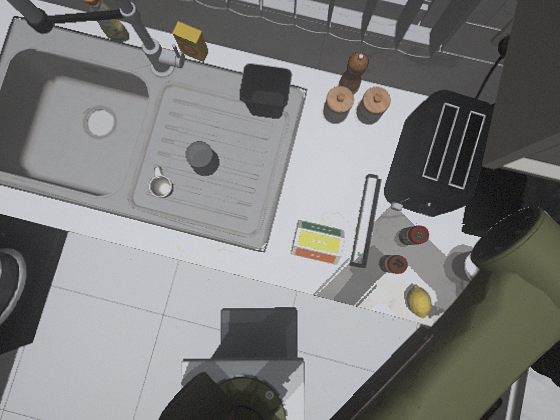

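View pics/scene0.png

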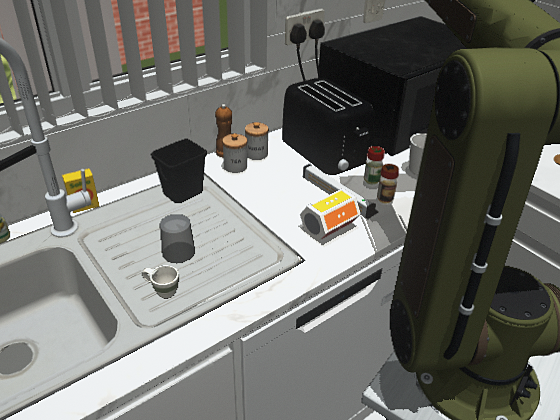

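The top view shows the timer near (318,241) with yellow up and orange towards the robot. The rail runs from (372,177) to (360,265), with the jars at (415,235) and (396,264). The scene view agrees: timer at (330,215), rail behind it.

```bash
python3 - <<'E'
from h import *
def show(name,im,m,P):
    Q=P[m];print(name,len(Q),Q.mean(0).round(1),Q.std(0).round(1))
    if len(Q)>10:
        r=cv2.minAreaRect(Q[:,:2].astype(np.float32));print("   rect",np.round(r[0],1),np.round(r[1],1),round(r[2],1),"z",np.percentile(Q[:,2],[5,50,95]).round(1))
for n in("top","scene"):
    im=cv2.cvtColor(cv2.imread(f"pics/{n}0.png"),cv2.COLOR_BGR2HSV);P=np.load(n+"0.npy")
    near=(P[...,0]>250)&(P[...,0]<620)&(P[...,1]>-420)&(P[...,1]<-50)&(P[...,2]>8)&(P[...,2]<130)
    vv,uu=np.mgrid[:420,:560]
    box=(uu>285)&(uu<350)&(vv>210)&(vv<268) if n=="top" else (uu>295)&(uu<362)&(vv>185)&(vv<245)
    H,S=im[...,0],im[...,1]
    print(n)
    show("yellow",im,box&(S>110)&(H>24)&(H<34)&(P[...,2]>5),P)
    show("orange",im,box&(S>110)&(H>5)&(H<18)&(P[...,2]>5),P)
    show("green",im,box&(S>90)&(H>45)&(H<90)&(P[...,2]>5),P)
    show("top z>74",im,box&(P[...,2]>74),P)
    if n=="top": rb=(uu>345)&(uu<385)&(vv>170)&(vv<270)
    else: rb=(uu>300)&(uu<380)&(vv>160)&(vv<218)&~box
    show("rail",im,rb&(P[...,2]>28)&(P[...,2]<42),P)
    if n=="top":
        Q=P[rb&(P[...,2]>28)&(P[...,2]<42)]
        for b in((396,264),(415,235),(200,155),(160,186)):
            print("obj",b,P[b[1],b[0]].round(0))
        for p in((270,245),(290,262),(310,270),(330,285),(315,297),(345,300),(400,315),(310,160),(320,200)):print(p,P[p[1],p[0]].round(0))
E
```

```text
top
yellow 504 [ 451.5 -196.9   83.9] [12.3 29.2 73. ]
   rect [ 450.5 -172.7] [ 55.1 150.2] 1.8 z [75.5 78.4 81.2]
orange 267 [ 417.6 -189.4   58.3] [ 8.3 27.7  9.1]
   rect [ 417.5 -189.1] [96.6 17.4] 76.8 z [44.7 58.3 72.7]
green 0 [nan nan nan] [nan nan nan]
top z>74 1010 [ 450.6 -196.1   95.8] [ 16.7  36.  129. ]
   rect [ 452.4 -180.1] [159.5  72.3] 86.9 z [75.2 78.  81.2]
rail 897 [ 504.5 -323.2   33.5] [70.6 17.3  2.1]
   rect [ 505.2 -341.6] [ 81.  244.8] 82.2 z [30.2 33.5 37. ]
obj (396, 264) [ 395. -377.  106.]
obj (415, 235) [ 464. -424.  108.]
obj (200, 155) [671.  97.  84.]
obj (160, 186) [607. 221.   6.]
(270, 245) [446. -75.  -5.]
(290, 262) [ 400. -128.   -3.]
(310, 270) [ 378. -181.   -4.]
(330, 285) [ 339. -234.   -4.]
(315, 297) [ 210. -275. -894.]
(345, 300) [ 300. -272.   -1.]
(400, 315) [ 260. -414.   -3.]
(310, 160) [ 677. -187.   -3.]
(320, 200) [ 566. -212.   -6.]
scene
yellow 327 [ 448.2 -187.2   90.3] [48.5 88.7 70.1]
   rect [236.2 232.9] [  86.  1057.8] 26.8 z [81.1 83.5 86. ]
orange 463 [ 420.8 -189.9   62.2] [13.  31.6 10. ]
   rect [ 443.5 -246.2] [ 90.2 208.8] 28.9 z [48.4 62.9 76.1]
green 0 [nan nan nan] [nan nan nan]
top z>74 797 [ 439.5 -173.1   96.8] [ 70.9 127.8 103.3]
   rect [246.4 229.4] [ 116.8 1071.7] 25.9 z [75.8 82.8 85.9]
rail 641 [ 525.7 -352.4   36.4] [74.3 46.4  3.9]
   rect [ 501.9 -393.7] [174.8 259.8] 78.4 z [29.  37.5 41.3]<stdin>:3: RuntimeWarning: Mean of empty slice.
  ret = um.true_divide(
  ret = _var(a, axis=axis, dtype=dtype, out=out, ddof=ddof,
  arrmean = um.true_divide(arrmean, div, out=arrmean,
  ret = um.true_divide(
```

```bash
python3 - <<'E'
from h import *
im=cv2.imread("pics/top0.png")[168:278,282:432];cv2.imwrite("pics/top0c.png",cv2.resize(im,None,fx=5,fy=5,interpolation=cv2.INTER_CUBIC))
P=np.load("top0.npy");vv,uu=np.mgrid[:420,:560]
box=(uu>285)&(uu<352)&(vv>210)&(vv<270)
# prism fit: points z>10 in box
Q=P[box];Q=Q[(Q[:,2]>30)&(Q[:,2]<88)&(abs(Q[:,0]-450)<70)&(abs(Q[:,1]+195)<80)]
T=Q[Q[:,2]>70];r=cv2.minAreaRect(T[:,:2].astype(np.float32));print("top rect",r)
r=cv2.minAreaRect(Q[:,:2].astype(np.float32));print("all rect",r)
from scipy.optimize import least_squares
def res(p):
    a=p[2];d=Q-[p[0],p[1],40+p[3]];e=d[:,0]*np.cos(a)+d[:,1]*np.sin(a);y=-d[:,0]*np.sin(a)+d[:,1]*np.cos(a)
    k=np.radians([-120,-60,0,60,120]);f=np.max(e[:,None]*np.sin(k)+d[:,2:3]*np.cos(k),1)-40
    return np.maximum(f,abs(y)-60)
s=least_squares(res,[450,-195,-.2,0],loss="soft_l1",f_scale=2);print("fit",s.x[:2].round(1),np.degrees(s.x[2]),s.x[3],np.median(abs(res(s.x))))
rb=(uu>345)&(uu<385)&(vv>170)&(vv<270)
Q=P[rb];Q=Q[(Q[:,2]>24)&(Q[:,2]<45)]
Q=Q[abs(Q[:,1]+320)<40];r=cv2.minAreaRect(Q[:,:2].astype(np.float32));print("rail",r)
E
```

```text
top rect ((451.1975402832031, -197.9755096435547), (119.71636962890625, 58.985103607177734), 76.2733154296875)
all rect ((451.37744140625, -197.9318084716797), (119.94285583496094, 91.0325927734375), 76.60487365722656)
fit [ 451.4 -198.2] -13.46709854640946 -1.7266930171917807 0.7632886942141148
rail ((508.10491943359375, -322.9260559082031), (25.758682250976562, 244.9051971435547), 77.89588165283203)
```

View pics/top0c.png

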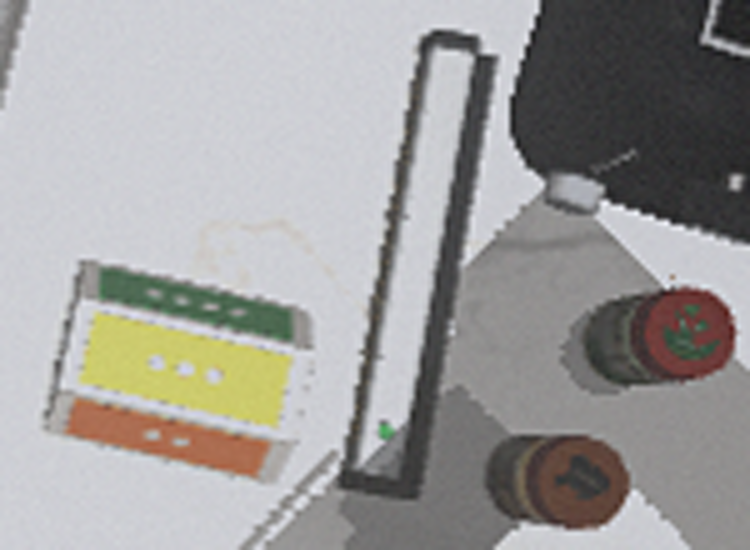

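The crop shows the timer lying square-ish to the rail with a clear gap (right end about (300,390), rail face about (365,400)). The fit gives centre (451,-198), roll direction -13.5° and rail y-axis 77.9°, and its heights are about right. Next I bring the closed fingers to the robot side of the timer.

Careful with the scale: turns go in shares of 2 pi rad. That gives: 38.9 degrees is 0.1081.

Request:
{"name": "carry_out", "arguments": {"motion": [[-0.028,0.027,0,0.0111,1],[-0.055,0.053,0,0.0222,1],[-0.083,0.08,0,0.0333,1],[-0.11,0.106,0,0.0444,1],[-0.138,0.133,0,0.0556,1],[-0.166,0.159,0,0.0667,1],[-0.193,0.186,0,0.0778,1],[-0.221,0.212,0,0.0889,1],[-0.249,0.239,0,0.1,1],[-0.276,0.265,0,0.1081,1]]}}

```text
time: 0.93
position: [393.0, -182.5, 231.1]
ee_rot: [[-0.971, 0.237, 0.0], [0.237, 0.971, 0.0], [-0.0, 0.0, -1.0]]
wrist_force: [1.5, -0.2, 0.7]
width: -0.003
grasp_force: 0.0
```

Request:
{"name": "carry_out", "arguments": {"motion": [[0,0,0.03,0,1],[0,0,0.06,0,1],[0,0,0.09,0,1],[0,0,0.09,0,1],[0,0,0.09,0,1]]}}

```text
time: 1.35
position: [392.1, -184.5, 140.6]
ee_rot: [[-0.972, 0.234, -0.003], [0.234, 0.972, -0.0], [0.003, -0.001, -1.0]]
wrist_force: [-1.3, -0.4, 0.9]
width: 0.0
grasp_force: 0.0
```

```bash
cat > st.py <<'E'
from h import *
s=bot.observe();p=s["position"];C=np.array([451.4,-198.2]);a=np.radians(-13.5);e=np.array([np.cos(a),np.sin(a)]);n=np.array([-e[1],e[0]])
print(s["time"],p.round(1),"e,n:",((p[:2]-C)@e).round(1),((p[:2]-C)@n).round(1),s["ee_rot"].round(3).tolist(),s["width"],s["wrist_force"].round(1))
E
python3 st.py
```

```text
1.35 [ 392.1 -184.5  140.6] e,n: -60.9 -0.5 [[-0.972, 0.234, -0.003], [0.234, 0.972, -0.0], [0.003, -0.001, -1.0]] 0.00026478384148513346 [-1.3 -0.4  0.9]
```

Request:
{"name": "carry_out", "arguments": {"motion": [[0,0,0.03,0,1],[0,0,0.06,0,1],[0,0,0.08,0,1],[0,0,0.08,0,1],[-0.005,0,0.08,0,1],[-0.01,0,0.08,0,1],[-0.012,0,0.08,0,1],[-0.012,0,0.08,0,1]]}}

```text
time: 2.02
position: [406.1, -187.5, 63.2]
ee_rot: [[-0.972, 0.234, 0.002], [0.234, 0.972, -0.0], [-0.003, 0.0, -1.0]]
wrist_force: [0.0, -0.4, 0.3]
width: -0.001
grasp_force: 0.0
```

```bash
python3 st.py
```

```text
2.0167 [ 406.1 -187.5   63.2] e,n: -46.5 -0.2 [[-0.972, 0.234, 0.002], [0.234, 0.972, -0.0], [-0.003, 0.0, -1.0]] -0.0012261500272013743 [ 0.  -0.4  0.3]
```

Request:
{"name": "carry_out", "arguments": {"motion": [[-0.002,0,0,0,1],[-0.0048,0,-0.0024,0,1],[-0.0075,0,-0.0047,0,1],[-0.0105,0,-0.0069,0,1],[-0.0135,0,-0.009,0,1],[-0.0166,0,-0.0109,0,1],[-0.0197,0,-0.0127,0,1],[-0.023,0,-0.0143,0,1],[-0.0263,0,-0.0158,0,1]]}}

```text
time: 2.77
position: [430.6, -193.5, 77.5]
ee_rot: [[-0.972, 0.234, 0.0], [0.234, 0.972, -0.0], [-0.0, -0.0, -1.0]]
wrist_force: [-1.2, 1.0, 1.7]
width: -0.001
grasp_force: 1.1
```

```bash
python3 st.py;python3 - <<'E'
from h import *
c=bot.read_camera("scene");cv2.imwrite("pics/s1.png",cv2.resize(cv2.cvtColor(c["pixels"],cv2.COLOR_RGB2BGR)[150:260,270:420],None,fx=5,fy=5))
E
```

```text
2.7667 [ 430.6 -193.5   77.5] e,n: -21.4 -0.3 [[-0.972, 0.234, 0.0], [0.234, 0.972, -0.0], [-0.0, -0.0, -1.0]] -0.0005368936515010707 [-1.2  1.   1.7]
```

View pics/s1.png

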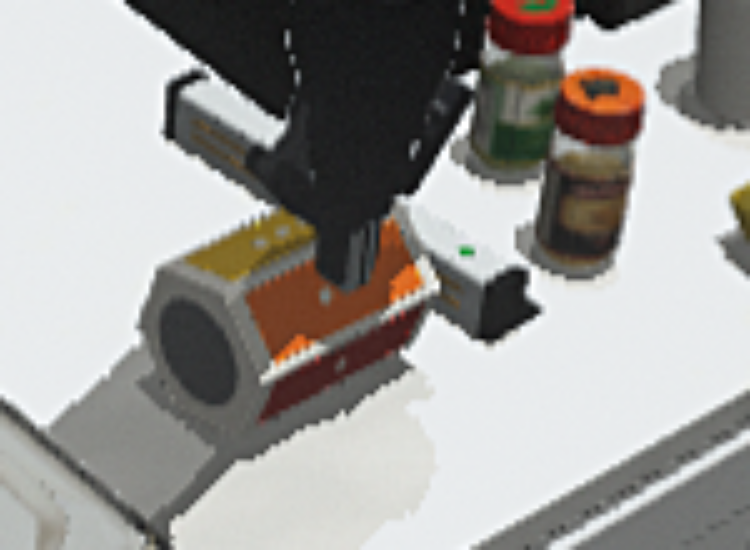

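The crop shows the fingertips on the orange face (350,270), with the timer tipped about 20° on its far edge and red on the lower slope (350,380). I continue the arc.

Request:
{"name": "carry_out", "arguments": {"motion": [[-0.0034,0,-0.0014,0,1],[-0.0068,0,-0.0026,0,1],[-0.0103,0,-0.0036,0,1],[-0.0138,0,-0.0045,0,1],[-0.0174,0,-0.0053,0,1],[-0.021,0,-0.006,0,1],[-0.025,0,-0.0065,0,1],[-0.029,0,-0.007,0,1],[-0.029,0,-0.02,0,1],[-0.029,0,-0.04,0,1]]}}

```text
time: 3.65
position: [457.5, -199.8, 114.8]
ee_rot: [[-0.972, 0.234, -0.004], [0.234, 0.972, 0.001], [0.005, 0.0, -1.0]]
wrist_force: [0.3, 0.5, 0.1]
width: 0.002
grasp_force: 0.0
```

Request:
{"name": "carry_out", "arguments": {"motion": [[0,0,-0.02,0,1],[0.03,0,-0.03,0,1],[0.06,0,-0.03,0,1],[0.06,0,-0.03,0,1],[0.06,0,-0.03,0,1]]}}

```text
time: 4.07
position: [399.9, -185.9, 147.5]
ee_rot: [[-0.972, 0.234, 0.002], [0.234, 0.972, 0.0], [-0.002, 0.001, -1.0]]
wrist_force: [0.9, -0.8, -0.8]
width: -0.001
grasp_force: 0.0
```

```bash
cat > fit.py <<'E'
from h import *
import sys
from scipy.optimize import least_squares
x0,y0=float(sys.argv[1]),float(sys.argv[2])
for n in ("top","scene"):
    c=bot.read_camera(n);P=pts(c);save(c,sys.argv[3]+n+".png")
    m=(P[...,2]>22)&(P[...,2]<88)&(abs(P[...,0]-x0)<65)&(abs(P[...,1]-y0)<78);Q=P[m]
    ax=np.radians(-13);rf=(Q[:,:2]-[508,-323])@[-np.sin(ax),np.cos(ax)];Q=Q[rf>15]
    R=c["pixels"][m][rf>15]
    def res(p):
        a=p[2];d=Q-[p[0],p[1],40+p[3]];e=d[:,0]*np.cos(a)+d[:,1]*np.sin(a);y=-d[:,0]*np.sin(a)+d[:,1]*np.cos(a)
        k=np.radians([-120,-60,0,60,120]);f=np.max(e[:,None]*np.sin(k)+d[:,2:3]*np.cos(k),1)-40
        return np.maximum(f,abs(y)-60)
    s=least_squares(res,[x0,y0,-.23,0],loss="soft_l1",f_scale=2)
    T=(Q[:,2]>74)&(Q[:,2]<88);print(n,len(Q),s.x[:2].round(1),np.degrees(s.x[2]).round(1),"dz",s.x[3].round(1),"med",np.median(abs(res(s.x))).round(2),"topcol",np.median(R[T],0),np.median(Q[T,2]))
    d=s.x[:2]-[508.1,-322.9];a=np.radians(-12.1);print("  rail frame x,y",(d@[np.cos(a),np.sin(a)]).round(1),(d@[-np.sin(a),np.cos(a)]).round(1))
E
python3 st.py; python3 fit.py 496 -209 f1
```

```text
4.0667 [ 399.9 -185.9  147.5] e,n: -53.0 -0.1 [[-0.972, 0.234, 0.002], [0.234, 0.972, 0.0], [-0.002, 0.001, -1.0]] -0.0011021235479805806 [ 0.9 -0.8 -0.8]
top 1475 [ 495.2 -208.7] -13.4 dz -1.3 med 0.85 topcol [183. 162. 102.] 78.4218353628736
  rail frame x,y -36.6 109.0
scene 1738 [ 499.3 -208.7] -13.5 dz 3.9 med 1.03 topcol [151. 136.  77.] 83.24668075401155
  rail frame x,y -32.6 109.8
```

```bash
python3 - <<'E'
import cv2,numpy as np
a=cv2.imread("pics/f1top.png")[168:278,282:432];b=cv2.imread("pics/f1scene.png")[150:260,270:420]
cv2.imwrite("pics/f1c.png",cv2.resize(np.hstack([a,b]),None,fx=2.6,fy=2.6,interpolation=cv2.INTER_CUBIC))
E
```

```text
(no output)
```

View pics/f1c.png

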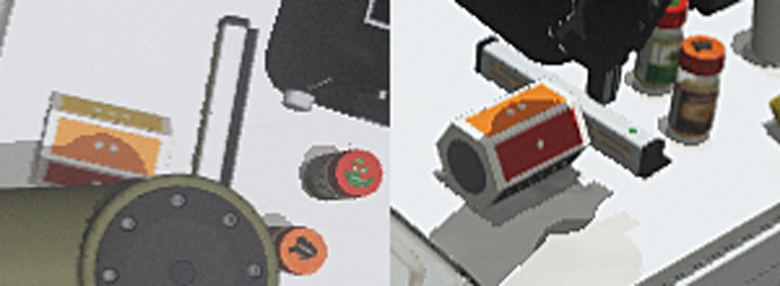

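Orange is now on top (scene crop 525,110) and red is on the upper slope. I repeat the roll, 45 mm farther on.

Request:
{"name": "carry_out", "arguments": {"motion": [[0,0,0.03,0,1],[0,0,0.06,0,1],[0,0,0.084,0,1],[-0.015,0,0.084,0,1],[-0.035,0,0.084,0,1],[-0.044,0,0.084,0,1],[-0.049,0,0.084,0,1],[-0.051,0,0.084,0,1],[-0.051,0,0.084,0,1]]}}

```text
time: 4.92
position: [449.6, -198.1, 62.4]
ee_rot: [[-0.972, 0.234, -0.002], [0.234, 0.972, 0.0], [0.002, -0.0, -1.0]]
wrist_force: [0.3, 0.0, 0.3]
width: -0.0
grasp_force: 0.0
```

```bash
python3 st.py
```

```text
4.9167 [ 449.6 -198.1   62.4] e,n: -1.8 -0.3 [[-0.972, 0.234, -0.002], [0.234, 0.972, 0.0], [0.002, -0.0, -1.0]] -0.00011922364815256366 [0.3 0.  0.3]
```

Request:
{"name": "carry_out", "arguments": {"motion": [[-0.0025,0,0,0,1],[-0.0053,0,-0.0024,0,1],[-0.008,0,-0.0047,0,1],[-0.011,0,-0.0069,0,1],[-0.014,0,-0.009,0,1],[-0.0171,0,-0.0109,0,1],[-0.0202,0,-0.0127,0,1],[-0.0235,0,-0.0143,0,1],[-0.0268,0,-0.0158,0,1]]}}

```text
time: 5.67
position: [476.0, -204.4, 79.2]
ee_rot: [[-0.972, 0.234, 0.0], [0.234, 0.972, 0.0], [-0.0, 0.0, -1.0]]
wrist_force: [-1.5, 0.6, 1.3]
width: -0.003
grasp_force: 0.5
```

Request:
{"name": "carry_out", "arguments": {"motion": [[-0.0034,0,-0.0014,0,1],[-0.0068,0,-0.0026,0,1],[-0.0103,0,-0.0036,0,1],[-0.0138,0,-0.0045,0,1],[-0.0174,0,-0.0053,0,1],[-0.021,0,-0.006,0,1],[-0.025,0,-0.0065,0,1],[-0.029,0,-0.007,0,1],[-0.029,0,-0.02,0,1],[-0.029,0,-0.04,0,1]]}}

```text
time: 6.5
position: [502.4, -210.7, 116.6]
ee_rot: [[-0.972, 0.234, -0.006], [0.234, 0.972, 0.002], [0.006, 0.0, -1.0]]
wrist_force: [-0.6, -0.6, 0.1]
width: 0.001
grasp_force: 0.0
```

Request:
{"name": "carry_out", "arguments": {"motion": [[0,0,-0.02,0,1],[0,0.04,-0.04,0,1],[0,0.08,-0.04,0,1],[0.03,0.12,-0.04,0,1],[0.04,0.13,-0.04,0,1],[0.04,0.13,-0.04,0,1]]}}

```text
time: 7.0
position: [494.3, -72.2, 159.4]
ee_rot: [[-0.973, 0.23, 0.0], [0.23, 0.973, 0.001], [0.0, 0.001, -1.0]]
wrist_force: [1.0, -0.2, 0.1]
width: 0.004
grasp_force: 0.0
```

```bash
python3 st.py; python3 fit.py 540 -219 f2;  python3 - <<'E'
import cv2,numpy as np
a=cv2.imread("pics/f2top.png")[148:278,262:412];b=cv2.imread("pics/f2scene.png")[140:270,250:400]
cv2.imwrite("pics/f2c.png",cv2.resize(np.hstack([a,b]),None,fx=2.6,fy=2.6,interpolation=cv2.INTER_CUBIC))
E
```

```text
7.0 [494.3 -72.2 159.4] e,n: 12.3 132.5 [[-0.973, 0.23, 0.0], [0.23, 0.973, 0.001], [0.0, 0.001, -1.0]] 0.004469488745906446 [ 1.  -0.2  0.1]
top 1675 [ 540.9 -219.5] -13.4 dz -1.8 med 0.78 topcol [211.  97.  97.] 77.9420548194355
  rail frame x,y 10.4 108.0
scene 1585 [ 543.3 -219.2] -13.4 dz 3.8 med 1.07 topcol [208.  88.  85.] 82.91450140699101
  rail frame x,y 12.7 108.8
```

View pics/f2c.png

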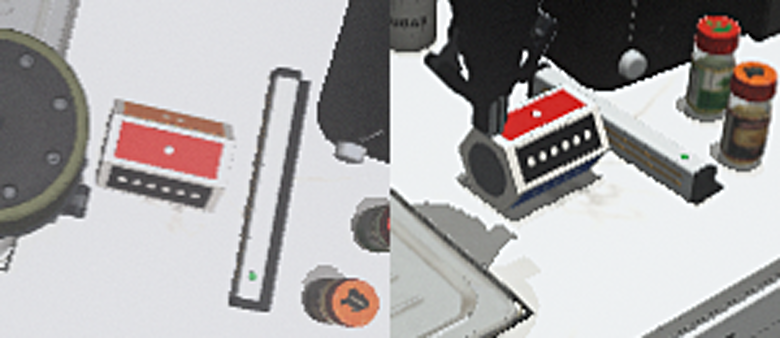

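Red is up and flat (top crop 170,150), with the timer still about 36 mm from the rail. Before lowering the fingers at its left end, I check the sink rim height there.

```bash
python3 - <<'E'
from h import *
P=np.load("top0.npy").reshape(-1,3)
for y in range(-150,-60,10):
    m=(abs(P[:,0]-563)<20)&(abs(P[:,1]-y)<5);print(y,P[m,2].min().round(1),np.median(P[m,2]).round(1),np.percentile(P[m,2],95).round(1))
print(bot.observe()["qpos"])
E
```

```text
-150 -6.2 -1.9 1.8
-140 -5.8 -2.0 1.1
-130 -5.9 -2.2 0.4
-120 -6.3 -2.2 0.3
-110 -5.4 -1.9 1.2
-100 -6.2 0.5 5.9
-90 -0.6 3.4 7.3
-80 -1.9 2.4 4.1
-70 -2.8 2.5 6.7
[ 2.53567198e-01 -2.25973019e-01 -2.93956889e-01 -1.62598930e-04
 -1.50248139e+00 -2.05844700e+00]
```

In the tool's units: -70 degrees is -0.1944.

Request:
{"name": "carry_out", "arguments": {"motion": [[-0.01,-0.005,0,-0.0194,1],[-0.02,-0.01,0,-0.0389,1],[-0.03,-0.015,0,-0.0583,1],[-0.04,-0.02,0,-0.0778,1],[-0.05,-0.025,0,-0.0972,1],[-0.06,-0.03,0,-0.1167,1],[-0.07,-0.033,0,-0.1361,1],[-0.08,-0.037,0,-0.1556,1],[-0.08,-0.037,0,-0.175,1],[-0.08,-0.037,0,-0.1944,1]]}}

```text
time: 7.93
position: [564.6, -131.7, 158.0]
ee_rot: [[-0.549, -0.836, -0.002], [-0.836, 0.549, -0.0], [0.001, 0.002, -1.0]]
wrist_force: [-0.9, 0.5, -0.7]
width: 0.002
grasp_force: 0.0
```

In the tool's units: -21.2 degrees is -0.0589.

Request:
{"name": "carry_out", "arguments": {"motion": [[0,0,0,-0.0194,1],[0,0,0,-0.0389,1],[0,0,0,-0.0589,1],[0,0,0,-0.0589,1],[0,0,0,-0.0589,1]]}}

```text
time: 8.35
position: [564.4, -131.0, 158.5]
ee_rot: [[-0.218, -0.976, -0.001], [-0.976, 0.218, -0.0], [0.0, 0.001, -1.0]]
wrist_force: [-0.1, -0.1, -0.3]
width: -0.003
grasp_force: 0.0
```

```bash
python3 st.py; python3 fit.py 541 -219 f3
```

```text
8.35 [ 564.4 -131.   158.5] e,n: 94.2 91.7 [[-0.218, -0.976, -0.001], [-0.976, 0.218, -0.0], [0.0, 0.001, -1.0]] -0.0025071500828541056 [-0.1 -0.1 -0.3]
top 1572 [ 541.1 -219.2] -13.5 dz -1.7 med 0.78 topcol [218.  99. 100.] 78.06013822540427
  rail frame x,y 10.5 108.3
scene 1659 [ 543.6 -219.2] -13.5 dz 3.7 med 1.09 topcol [207.   92.   88.5] 82.97088520509169
  rail frame x,y 12.9 108.8
```

Request:
{"name": "carry_out", "arguments": {"motion": [[0,0,0.035,0,1],[0,0,0.07,0,1],[0,0,0.105,0,1],[0,0,0.13,0,1],[0,0,0.139,0,1],[0,0,0.14,0,1],[0,0,0.14,0,1]]}}

```text
time: 9.03
position: [565.1, -130.4, 19.9]
ee_rot: [[-0.214, -0.977, 0.001], [-0.977, 0.214, -0.001], [0.001, -0.001, -1.0]]
wrist_force: [-0.3, -0.2, 0.8]
width: -0.003
grasp_force: 0.0
```

Request:
{"name": "carry_out", "arguments": {"motion": [[0.004,0,0,0,1],[0.008,0,0,0,1],[0.012,0,0,0,1],[0.015,0,0,0,1],[0.018,0,0,0,1],[0.021,0,0,0,1],[0.024,0,0,0,1],[0.027,0,0,0,1],[0.03,0,0,0,1]]}}

```text
time: 9.78
position: [558.6, -159.3, 19.4]
ee_rot: [[-0.213, -0.977, 0.001], [-0.977, 0.213, 0.0], [-0.0, -0.001, -1.0]]
wrist_force: [0.8, 4.0, 2.8]
width: -0.003
grasp_force: 0.0
```

```bash
python3 st.py; python3 fit.py 539 -230 f4
```

```text
9.7833 [ 558.6 -159.3   19.4] e,n: 95.1 62.8 [[-0.213, -0.977, 0.001], [-0.977, 0.213, 0.0], [-0.0, -0.001, -1.0]] -0.002920434738652922 [0.8 4.  2.8]
top 1220 [ 539.6 -230.3] -12.3 dz -1.8 med 0.87 topcol [207.  91.  90.] 77.96503629733076
  rail frame x,y 11.4 97.2
scene 1326 [ 542.8 -227.3] -11.4 dz 3.8 med 1.43 topcol [206.  41.  38.] 83.00227319381736
  rail frame x,y 13.9 100.7
```

Request:
{"name": "carry_out", "arguments": {"motion": [[0.003,0,0,0,1],[0.006,0,0,0,1],[0.009,0,0,0,1],[0.012,0,0,0,1],[0.015,0,0,0,1],[0.0175,0,0,0,1],[0.02,0,0,0,1],[0.022,0,0,0,1],[0.022,0,0,0,1]]}}

```text
time: 10.63
position: [553.4, -181.4, 19.0]
ee_rot: [[-0.214, -0.977, 0.0], [-0.977, 0.214, -0.0], [0.0, -0.0, -1.0]]
wrist_force: [1.2, 1.7, 2.8]
width: 0.003
grasp_force: 0.0
```

Request:
{"name": "carry_out", "arguments": {"motion": [[0.0008,0,0,0,1],[0.0016,0,0,0,1],[0.0024,0,0,0,1],[0.0024,0,0,0,1]]}}

```text
time: 10.97
position: [553.1, -182.4, 19.0]
ee_rot: [[-0.213, -0.977, 0.0], [-0.977, 0.213, 0.001], [-0.001, -0.0, -1.0]]
wrist_force: [0.3, 7.3, 5.2]
width: 0.003
grasp_force: 0.0
```

```bash
python3 st.py; python3 fit.py 534 -255 f5
```

```text
10.9667 [ 553.1 -182.4   19. ] e,n: 95.2 39.1 [[-0.213, -0.977, 0.0], [-0.977, 0.213, 0.001], [-0.001, -0.0, -1.0]] 0.002575193413846203 [0.3 7.3 5.2]
top 1107 [ 534.9 -251.1] -12.3 dz -1.8 med 0.75 topcol [205.  89.  88.] 77.7927004808704
  rail frame x,y 11.1 75.8
scene 1218 [ 537.3 -251.7] -11.3 dz 4.0 med 1.42 topcol [206.  40.  38.] 83.42119471411195
  rail frame x,y 13.6 75.8
```

Request:
{"name": "carry_out", "arguments": {"motion": [[0.0008,0,0,0,1],[0.0016,0,0,0,1],[0.0024,0,0,0,1],[0.0024,0,0,0,1]]}}

```text
time: 11.4
position: [553.1, -182.4, 19.0]
ee_rot: [[-0.212, -0.977, 0.001], [-0.977, 0.212, 0.004], [-0.005, -0.0, -1.0]]
wrist_force: [1.0, 18.3, 7.3]
width: 0.003
grasp_force: 0.0
```

Request:
{"name": "carry_out", "arguments": {"motion": [[0.0007,0,0,0,1],[0.0014,0,0,0,1],[0.002,0,0,0,1],[0.002,0,0,0,1]]}}

```text
time: 11.73
position: [553.0, -182.4, 19.1]
ee_rot: [[-0.212, -0.977, 0.002], [-0.977, 0.212, 0.007], [-0.007, -0.0, -1.0]]
wrist_force: [-0.1, 27.4, 9.7]
width: -0.002
grasp_force: 0.0
```

```bash
python3 st.py; python3 fit.py 534 -255 f6
```

```text
11.7333 [ 553.  -182.4   19.1] e,n: 95.1 39.1 [[-0.212, -0.977, 0.002], [-0.977, 0.212, 0.007], [-0.007, -0.0, -1.0]] -0.0016851013589213822 [-0.1 27.4  9.7]
top 1082 [ 534.8 -251.2] -12.1 dz -1.7 med 0.81 topcol [205.  88.  87.] 77.97270144312972
  rail frame x,y 11.1 75.7
scene 1218 [ 537.4 -251.5] -11.3 dz 3.8 med 1.43 topcol [206.  40.  37.] 83.16955376749013
  rail frame x,y 13.7 76.0
```

The timer is against something solid: force is rising with no motion. I ease off, retreat, and look for a corner gap.

Request:
{"name": "carry_out", "arguments": {"motion": [[-0.005,0,0,0,1],[-0.01,0,0,0,1],[-0.02,0,0,0,1],[-0.04,0,0,0,1],[-0.05,0,-0.03,0,1],[-0.05,0,-0.07,0,1],[-0.07,0,-0.11,0,1],[-0.1,0,-0.14,0,1],[-0.14,0,-0.14,0,1],[-0.14,0,-0.14,0,1]]}}

```text
time: 12.67
position: [583.6, -46.3, 161.2]
ee_rot: [[-0.211, -0.977, 0.004], [-0.977, 0.211, 0.001], [-0.002, -0.004, -1.0]]
wrist_force: [0.5, -1.0, -1.6]
width: 0.001
grasp_force: 0.0
```

```bash
python3 fit.py 534 -252 f7;  python3 - <<'E'
from h import *
a=cv2.imread("pics/f7top.png")[168:268,300:400];b=cv2.imread("pics/f7scene.png")[150:250,285:385]
cv2.imwrite("pics/f7c.png",cv2.resize(np.hstack([a,b]),None,fx=4,fy=4,interpolation=cv2.INTER_CUBIC))
P=pts(bot.read_camera("top")).reshape(-1,3)
# rail left top edge & timer right end, in nominal rail frame
a=np.radians(-12.1);d=P[:,:2]-[508.1,-322.9];x=d@[np.cos(a),np.sin(a)];y=d@[-np.sin(a),np.cos(a)]
for lo in range(-110,115,20):
    m=(abs(x-lo)<10)&(abs(y)<30)&(P[:,2]>27)&(P[:,2]<40);t=(abs(x-lo)<10)&(y<60)&(y>-5)&(P[:,2]>60)&(P[:,2]<88)
    print(lo,"rail y",np.percentile(y[m],[3,97]).round(1) if m.any() else "", "timer end",np.percentile(y[t],3).round(1) if t.any() else "")
E
```

```text
top 1664 [ 533.9 -255.5] -12.3 dz -1.9 med 0.8 topcol [216. 102. 102.] 77.87456797001562
  rail frame x,y 11.1 71.3
scene 1584 [ 536.6 -255.3] -12.1 dz 3.9 med 1.05 topcol [210.   96.   90.5] 83.24217485593516
  rail frame x,y 13.7 72.1
-110 rail y [-11.1  11.6] timer end 
-90 rail y [-10.9  11.2] timer end 
-70 rail y [-11.   11.1] timer end 
-50 rail y [-11.2  11.3] timer end 
-30 rail y [-10.8  11.2] timer end 17.6
-10 rail y [-11.1   3.9] timer end 13.5
10 rail y [-11.3   2.8] timer end 13.4
30 rail y [-11.1   2. ] timer end 13.3
50 rail y [-11.3   9.3] timer end 15.1
70 rail y [-10.8  11.6] timer end 
90 rail y [-10.   11.4] timer end 
110 rail y [-10.9  11.8] timer end
```

View pics/f7c.png

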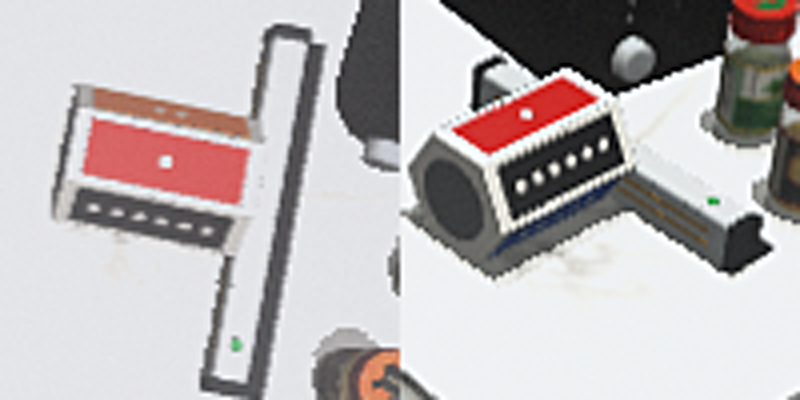

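Red is on top and the end is flat against the rail: both views give y of about 72 mm and under 1° off square. The gripper is clear, so I hand it in.

```bash
python3 -c "
from bench import bot
print(bot.finish_job())"
```

```text
the job is handed in; nothing more can be done
None
```

The timer was rolled twice to red up, then slid endways until its end sat flat against the brass face (about 72 mm in the rail frame, under 1° off square), and the job is handed in with the arm clear; no verdict was returned.

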